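# Set a straightedge to two marker pins on a dryer panel

### The job

Slide the aluminium straightedge across the dryer panel, without lifting it, until its yellow graduated edge gently touches both marker pins (red and blue) at once. Then stand the brass weight gently on top of the straightedge, about midway between the pins, to hold it there, so that a line can be scribed. The straightedge must still be touching both pins when you let go; leave the mug, the black dial and the bottle where they are.

Things in the scene. Friction and masses are not known exactly. Their poses are not given: they have to be found in the camera images.
- panel: flat grey dryer panel lying fixed on the counter, 290 (x) x 440 (y) x 12 mm thick; origin at the centre of its underside on the counter, its x axis points roughly away from the robot. Its top is 12 mm above the counter. The blue stripe and black window are on its far half
- pin_red: red marker pin, fixed upright on the panel: a round post 12 mm in diameter, 28 mm tall. Origin on its axis at its foot, on the panel's top. It does not give; touch it gently (5 N is plenty, over 18 N would harm it). It stands on the right (-y) of the blue one; the two are 170 to 195 mm apart
- pin_blue: blue marker pin, otherwise the same as the red one, to its left (+y)
- straightedge: loose aluminium straightedge flat on the panel, askew, on the robot's side of the pins: 40 mm wide (x), 340 mm long (y; 346 with end caps), 22 mm tall, 0.25 to 0.5 kg; smooth: 1 to 3 N slide it. Origin: centre of its underside. Its x axis points to the yellow graduated edge (x = +20 mm), which faces the pins; it touches a pin when the pin's axis is at x = +26 mm in this frame
- weight: loose brass hold-down weight, 0.3 to 0.65 kg, standing on the counter left or right of the panel: a round base 44 mm in diameter and 28 mm tall, a neck 18 mm in diameter, and a round knob 30 mm in diameter from 44 to 64 mm height. Origin at the centre of its underside. Grip it by the knob from above (TCP about 55 mm above the origin)
- dial: black dryer dial, 48 mm across, 24 mm tall, lying on the panel's far strip beyond the pins. Origin at the centre of its underside. Leave it alone
- mug: blue mug, 80 mm across, 90 mm tall, standing beside the panel on the side where the weight is not. Origin at the centre of its underside. Leave it alone
- spray_bottle: clear bottle with a red cap, 64 mm across, 190 mm tall, right of the panel. Origin at the centre of its underside. Leave it alone
Mind the look-alikes: they are no part of the job. Several things look just like the weight: the one meant starts nearest to the robot's base.

How it is judged (in metres and radians):
On the way:
1. the straightedge's yellow edge touches both pins at once (within 2 mm), with the weight still on the counter (x of pin_red in the frame of straightedge between 0.0235 and 0.028 m and y of pin_red in the frame of straightedge between -0.162 and 0.162 m and x of pin_blue in the frame of straightedge between 0.0235 and 0.028 m and y of pin_blue in the frame of straightedge between -0.162 and 0.162 m and height (world z) of weight below 0.01 m), for 0.2 s.
At the end, for the whole second after the job is handed in: the straightedge lies flat on the panel with its yellow edge within 2 mm of both pins; the weight stands upright on top of it, within 15 mm of its centre line and between the pins (no more than 165 mm from either), at rest (x of pin_red in the frame of straightedge between 0.0235 and 0.028 m and y of pin_red in the frame of straightedge between -0.162 and 0.162 m and x of pin_blue in the frame of straightedge between 0.0235 and 0.028 m and y of pin_blue in the frame of straightedge between -0.162 and 0.162 m and z of weight in the frame of straightedge between 0.019 and 0.025 m and x of weight in the frame of straightedge between -0.015 and 0.015 m and horizontal distance between weight and pin_red below 0.165 m and horizontal distance between weight and pin_blue below 0.165 m and angle between weight's own z axis and vertical below 0.08 rad and linear speed of each of weight, straightedge below 0.01 m/s and height (world z) of straightedge below 0.016 m); the robot touches nothing.
It fails at once if the straightedge is lifted or tipped off the panel (more than 12 mm or 0.15 rad) (height (world z) of straightedge above 0.024 m or angle between straightedge's own z axis and vertical above 0.15 rad).
It fails at once if a pin is pressed with more than 18 N (contact force between straightedge and pin_red above 18 N or contact force between straightedge and pin_blue above 18 N).
It fails at once if the weight strikes or presses the straightedge with more than 60 N (dropped or rammed) (contact force between weight and straightedge above 60 N).
It fails at once if a bystander is moved by more than 30 mm (distance of any of dial, mug, spray_bottle from where it was at the start of the episode above 0.03 m).
It also fails if it takes over 59 s, if anything falls off the work surface, if the arm or the gripper's body presses on something with over 40 N, if the wrist force passes 120 N, or if a joint passes its speed limit or range.

### The arm

A 7-joint arm with a two-finger parallel gripper is mounted at the origin on the work surface. World frame = base frame: x ahead of the robot, y to its left, z up, the work surface at z = 0. Lengths are in m, angles in degrees, forces in N, time in s.
With the tool pointing down it reaches from about 0.425 to 0.925 m from the base axis. Payload 6.8 kg.
Tool frame: the origin (TCP) lies between the finger pads, 19 mm behind the fingertips; this is the grasp point; z points along the fingers, y is the line along which they close (so a half turn about z gives the same grasp; the last joint's range is limited). The gripper opens to 88 mm and grips with 3 to 60 N. Pads are 20 mm wide; open, the fingers measure 115 mm over their backs; the gripper's body (75 mm by 178 mm) begins 61 mm behind the grasp point.
Start: joints at [-83.142, 27.33, 1.283, 89.118, -0.659, 63.558, -4.761], TCP at [0.152, 0.658, 0.241] pointing down, gripper open.
Joint ranges: [-169.35, 169.35], [-19.33, 120.38], [-80.79, 83.38], [13.8, 139.57], [-78.32, 258.32], [9.67, 109.79], [-169.56, 169.56]. Speed limits (degrees/s): [136.94, 136.94, 180, 180, 180, 180, 180].

### API

Orientations are given as a 3x3 rotation matrix whose columns are the frame's x, y, z axes.
In Python, from plant import r gives the robot as it stands.
- The arm moves only by the shell command python3 -m handwheel 'ROWS' [FORCE]. ROWS is a JSON object of lists of equal length, an entry for each row: "travel": the shift along the tool's x, y, z in units of 60 mm (1.0 is 60 mm), a list of three; "delta_rot": the turn, a rotation vector about the tool's x, y, z in units of 5 degrees (1.0 is 5 degrees), a list of three; "fingers": the finger opening in mm, from 0 to 87.8. A call has 1 to 20 rows; each row shifts and turns the commanded pose from where the row before left it, along the tool's axes as they then stand; what a row does not reach is not made up. A row lasts 1/8 s, in which the tool goes at most 62.5 mm and 10.7 degrees, less where a joint would pass 70% of its speed; a pose out of reach is approached as far as the arm can. A call is refused whole if a number of a shift passes 1 or a number of a turn 1, either way. A call with a gripper value outside its range is refused whole. The fingers move at their own pace and stop on an object; FORCE is the grip in N (left out, the last holds). Time passes only in rows, so rows that do not move let the fingers close. It gives the time, the measured TCP pose, the force, the opening and the grip force at its end, in the units of the state.
- r.state(): the state, without advancing time (a new reading comes with each control period).
- r.snapshot(name): name is "scene" or "top" or "wrist"; returns the picture (480x640x3 uint8, red, green, blue); there is no depth.
- r.calibration(name): a dict with "fx", "fy", "cx", "cy" (pixels), "distortion" ([k1, k2, p1, p2, k3] as OpenCV has them; the pictures are not rectified), "R" (3x3) and "t" (3): a world point X has camera coordinates R X + t; the wrist camera has in their place "tool_from_camera" (4x4, takes a point from camera to tool coordinates, whose origin is the TCP and whose axes are the flange's). Camera axes: x right, y down, z forward; pixel columns grow to the right and rows downward; lengths in m; the calibration is good to about 2 mm. A picture is of the moment at which its call begins: read the wrist's pose just before it. calibration takes no time and is no camera call.
- r.hand_in(): hands the job in; it is judged then, once.
The state is a dict: "time": time; "joint_pos": joint angles; "joint_velocities": joint speeds; "joint_torque": joint torques, N m; "position": TCP position; "ee_rot": TCP orientation; "ft_force": force on the tool from outside, world axes, zero at the start; "wrist_torque": the same for the moment, N m; "width": finger opening in m; "grasp_force": force on a finger pad.
Only numpy, scipy, OpenCV 4.12 (cv2) and the standard library are available. Lean on these libraries where they do the work, as an engineer would, in place of code of your own. Each camera call takes 0.05 s, during which the arm holds its last target. There are 200 camera calls.

## Working session

There is one attempt and no reset: what is moved stays moved. The work goes in short steps, Python scripts to look and compute and a shell command to move; the robot and the scene stay as the last step left them, time stands still between calls to the robot, and variables do not carry over. Pictures are saved under pics/ and viewed, at most 12 in all, crops included, and the job is handed in when it is done.

```bash
mkdir -p pics; ls
python3 - <<'E'
from plant import r
import cv2,numpy as np
s=r.state();print(s['time'],s['position'],np.round(s['ee_rot'],3),s['width'],s['ft_force'])
for n in('scene','top'):
    cv2.imwrite(f'pics/{n}0.png',r.snapshot(n)[:,:,::-1])
    c=r.calibration(n);print(n,{k:np.round(v,4).tolist() for k,v in c.items()})
E
```

```text
pics
0.0 [0.15230837 0.65702946 0.24040442] [[-0.974  0.226 -0.   ]
 [ 0.226  0.974 -0.002]
 [-0.    -0.002 -1.   ]] 0.08774129468118988 [ 0.13903856  0.47868246 -1.46019023]
scene {'fx': 476.2184, 'fy': 476.2184, 'cx': 315.1192, 'cy': 236.082, 'distortion': [0.0354, 0.0, 0.0, 0.0, 0.0], 'R': [[-0.4106, 0.9117, 0.0151], [0.5451, 0.2587, -0.7974], [-0.7309, -0.3192, -0.6032]], 't': [0.255, -0.2844, 1.6432]}
top {'fx': 500.8716, 'fy': 500.8716, 'cx': 321.9151, 'cy': 240.9885, 'distortion': [-0.0059, 0.0, 0.0, 0.0, 0.0], 'R': [[-0.0198, -0.9998, -0.0039], [-0.9937, 0.0202, -0.1098], [0.1099, 0.0017, -0.9939]], 't': [0.035, 0.6055, 1.4115]}
```

View pics/scene0.png

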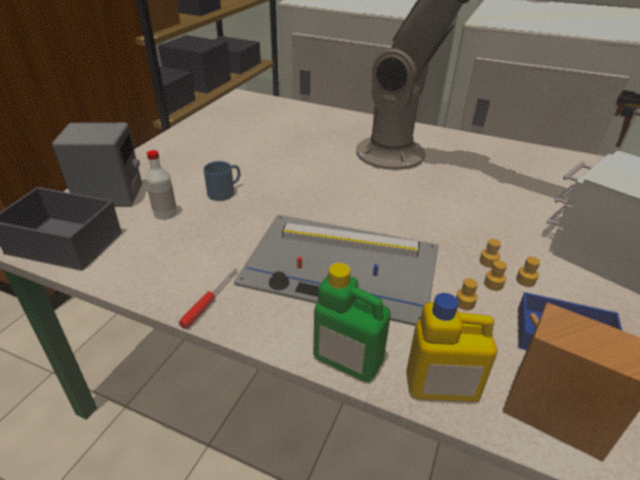

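View pics/top0.png

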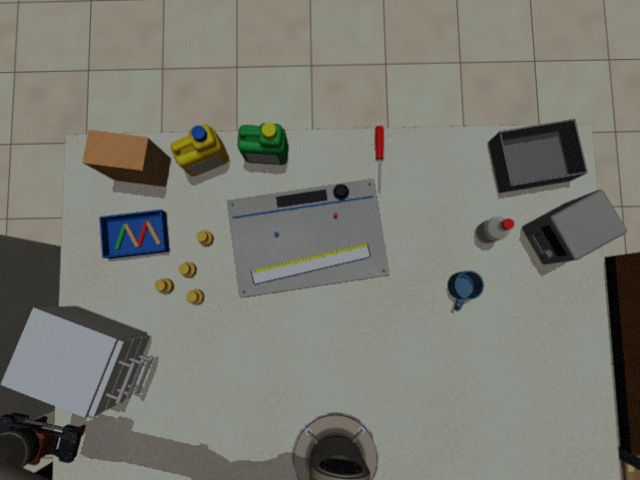

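The scene view shows the ruler on the near side of the pins, with four brass weights to the left. The top view puts red at about (335,216), blue at (277,235), the ruler from (252,277) to (369,252), and the weights at about (195,297), (164,286), (187,270) and (205,238). Next I'll enlarge the top view.

```bash
cat > h.py <<'E'
import cv2,numpy as np
from plant import r
def ray(name,uv,T=None):
    c=r.calibration(name)
    K=np.array([[c['fx'],0,c['cx']],[0,c['fy'],c['cy']],[0,0,1]])
    p=cv2.undistortPoints(np.array(uv,float).reshape(-1,1,2),K,np.array(c['distortion']))[:,0]
    d=np.c_[p,np.ones(len(p))]
    if name=='wrist':
        M=np.array(c['tool_from_camera']); R=T[0]@M[:3,:3]; o=T[0]@M[:3,3]+T[1]; return o,d@R.T
    R=np.array(c['R']); return -R.T@np.array(c['t']), d@R
def at(name,uv,z,T=None):
    o,d=ray(name,uv,T); z=np.broadcast_to(z,len(d)); return o+d*((z-o[2])/d[:,2])[:,None]
E
python3 - <<'E'
import cv2
a=cv2.imread('pics/top0.png')[180:310,150:400]
cv2.imwrite('pics/top0c.png',cv2.resize(a,None,fx=3.2,fy=3.2,interpolation=cv2.INTER_CUBIC))
E
```

```text
(no output)
```

View pics/top0c.png

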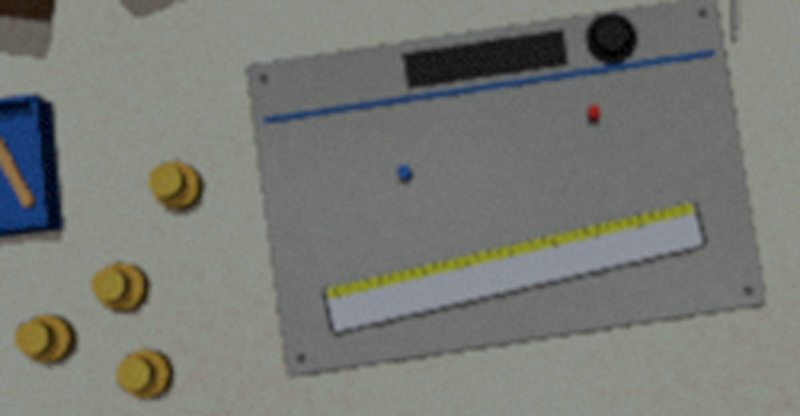

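The crop shows yellow edge corners at (328,291) and (694,206), near corners at (335,333) and (703,243), red pin top at (593,112) and blue at (404,173). The knobs are at (170,182), (112,285), (36,338) and (136,374).

```bash
cat > m.py <<'E'
from h import *
f=lambda L:np.array(L)/3.2+np.array([150,180])-0.35
P=lambda L,z:at('top',f(L),z)
e=P([(328,291),(694,206),(335,333),(703,243)],.034); p=P([(593,112),(404,173)],.040); w=P([(170,182),(112,285),(36,338),(136,374)],.064)
print('edge',e.round(4).tolist());print('c',e.mean(0).round(4),'ang', [np.degrees(np.arctan2(-(a-b)[0],(a-b)[1])) for a,b in((e[0],e[1]),(e[2],e[3]))], np.linalg.norm(e[0]-e[1]),np.linalg.norm(e[0]-e[2]))
print('pins r,b',p.round(4).tolist(),np.linalg.norm(p[0]-p[1]),np.degrees(np.arctan2(-(p[1]-p[0])[0],(p[1]-p[0])[1])))
print('w',w.round(4).tolist(),np.linalg.norm(w[:,:2],axis=1))
print(P([(612,37)],.036))
print(np.round(r.calibration('wrist')['tool_from_camera'],4).tolist(),r.calibration('wrist')['fx'])
E
python3 m.py
```

```text
edge [[0.5247, 0.2245, 0.034], [0.5946, -0.1055, 0.034], [0.487, 0.2184, 0.034], [0.561, -0.1126, 0.034]]
c [0.5418 0.0562 0.034 ] ang [np.float64(11.95990054460339), np.float64(12.598805991669575)] 0.3372967507646692 0.038122151636635924
pins r,b [[0.6811, -0.0164, 0.04], [0.629, 0.1548, 0.04]] 0.17888047598289414 16.902860995654073
w [[0.6222, 0.3596, 0.064], [0.5321, 0.41, 0.064], [0.487, 0.4762, 0.064], [0.454, 0.3883, 0.064]] [0.71862635 0.67175179 0.68114272 0.59734888]
[[ 0.75039526 -0.0353378   0.036     ]]
[[0.0002, -0.9581, -0.2864, 0.0789], [1.0, 0.0002, 0.0002, -0.0009], [-0.0001, -0.2864, 0.9581, -0.1445], [0.0, 0.0, 0.0, 1.0]] 337.7163275973472
```

```bash
cat > plan.py <<'E'
# plan.py x y z yaw(deg of tool y axis) N nturn : constant row (turn over nturn rows spread on all N)
import sys,numpy as np
from plant import r
from scipy.spatial.transform import Rotation as Ro
x,y,z,yaw,N=map(float,sys.argv[1:6]);N=int(N)
s=r.state();R0=np.array(s['ee_rot']);p=np.array(s['position'])
yw=np.degrees(np.arctan2(R0[1,1],R0[0,1])); d=(yaw-yw+180)%360-180
th=-d/N
A=sum(R0@Ro.from_euler('z',k*th,degrees=True).as_matrix() for k in range(N))
v=np.linalg.solve(A,np.array([x,y,z])-p)
print('yaw',yw,'->',yaw,'row travel',(v/.06).round(3),'turn z units',round(th/5,3), 'tilt', R0[:,2].round(4))
E
python3 plan.py .546 .037 .24 12.3 16
```

```text
yaw 76.94883941544748 -> 12.3 row travel [-0.782 -0.198  0.001] turn z units 0.808 tilt [-3.0e-04 -1.6e-03 -1.0e+00]
```

```bash
python3 -m handwheel '{"travel":[[-0.782,-0.198,0],[-0.782,-0.198,0],[-0.782,-0.198,0],[-0.782,-0.198,0],[-0.782,-0.198,0],[-0.782,-0.198,0],[-0.782,-0.198,0],[-0.782,-0.198,0],[-0.782,-0.198,0],[-0.782,-0.198,0],[-0.782,-0.198,0],[-0.782,-0.198,0],[-0.782,-0.198,0],[-0.782,-0.198,0],[-0.782,-0.198,0],[-0.782,-0.198,0],[0,0,0],[0,0,0]],"delta_rot":[[0,0,0.808],[0,0,0.808],[0,0,0.808],[0,0,0.808],[0,0,0.808],[0,0,0.808],[0,0,0.808],[0,0,0.808],[0,0,0.808],[0,0,0.808],[0,0,0.808],[0,0,0.808],[0,0,0.808],[0,0,0.808],[0,0,0.808],[0,0,0.808],[0,0,0],[0,0,0]],"fingers":[87,87,87,87,87,87,87,87,87,87,87,87,87,87,87,87,70,70]}' 5
python3 - <<'E'
from h import *
s=r.state();np.savez('w1.npz',R=s['ee_rot'],p=s['position'])
cv2.imwrite('pics/w1.png',r.snapshot('wrist')[:,:,::-1])
E
python3 plan.py .546 .037 .24 12.3 1
```

```text
time: 2.35
position: [0.546, 0.0386, 0.2411]
ee_rot: [[-0.214, 0.977, -0.001], [0.977, 0.214, 0.0], [0.001, -0.0, -1.0]]
ft_force: [-1.2, 0.5, -0.4]
width: 0.0716
grasp_force: 0.0
yaw 12.423785011483707 -> 12.3 row travel [-0.038 -0.01   0.018] turn z units 0.025 tilt [-5.e-04  5.e-04 -1.e+00]
```

View pics/w1.png

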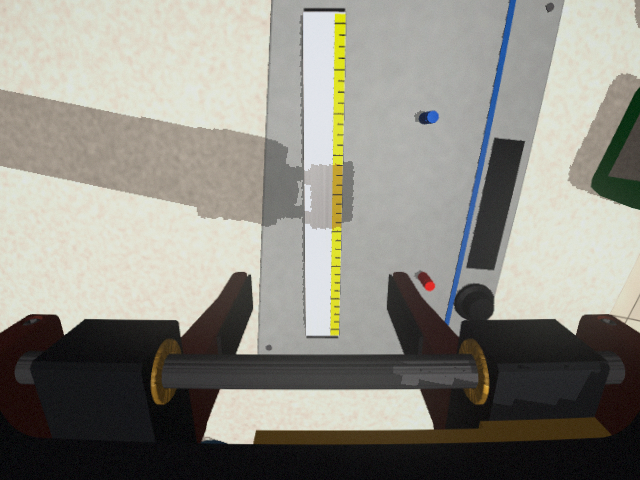

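The wrist view shows the ruler's top face corners at about (304,11), (346,13), (306,336) and (339,337). The pin tops are blue (432,117) and red (430,286).

Run:
```python
from h import *
w=np.load('w1.npz');T=(w['R'],w['p'])
e=at('wrist',[(346,13),(339,337),(304,11),(306,336)],.034,T);p=at('wrist',[(430,286),(432,117)],.040,T)
print(e.round(4).tolist(),'c',e.mean(0).round(4))
a=lambda u,v:np.degrees(np.arctan2(-(u-v)[0],(u-v)[1]))
print('ang',a(e[0],e[1]),a(e[2],e[3]),np.linalg.norm(e[0]-e[1]),np.linalg.norm(e[0]-e[2]))
print('pins',p.round(4).tolist(),np.linalg.norm(p[0]-p[1]),a(p[1],p[0]))
```

```text
[[0.529, 0.2276, 0.034], [0.601, -0.1057, 0.034], [0.4908, 0.2209, 0.034], [0.5621, -0.1128, 0.034]] c [0.5457 0.0575 0.034 ]
ang 12.178639425156966 12.04853831716221 0.34091296045594954 0.03877392196003928
pins [[0.6845, -0.0163, 0.04], [0.632, 0.1561, 0.04]] 0.18023786614695622 16.956590486474266
```

```bash
python3 -m handwheel '{"travel":[[0,0.04,0.8],[0,0,0.8],[0,0,0.8],[0,0,0.8],[0,0,0.15],[0,0,0.05],[0,0,0],[0,0,0],[0,0,0],[0,0,0],[0,0,0],[0,0,0]],"delta_rot":[[0,0,0.05],[0,0,0],[0,0,0],[0,0,0],[0,0,0],[0,0,0],[0,0,0],[0,0,0],[0,0,0],[0,0,0],[0,0,0],[0,0,0]],"fingers":[70,70,70,70,70,70,60,40,38,38,38,38]}' 4;python3 plan.py .632 .063 .036 16.95 10
```

```text
time: 3.9
position: [0.5491, 0.0386, 0.0377]
ee_rot: [[-0.209, 0.978, 0.001], [0.978, 0.209, 0.0], [-0.0, 0.001, -1.0]]
ft_force: [0.9, 0.6, 4.2]
width: 0.0402
grasp_force: 4.0
yaw 12.057982294617084 -> 16.95 row travel [0.005 0.144 0.003] turn z units -0.098 tilt [ 1.1e-03  2.0e-04 -1.0e+00]
```

```bash
python3 -m handwheel '{"travel":[[0,0.13,0],[0,0.13,0],[0,0.13,0],[0,0.13,0],[0,0.13,0],[0,0.13,0],[0,0.13,0],[0,0.13,0],[0,0.13,0],[0,0.13,0],[0,0,0],[0,0,0]],"delta_rot":[[0,0,-0.1],[0,0,-0.1],[0,0,-0.1],[0,0,-0.1],[0,0,-0.1],[0,0,-0.1],[0,0,-0.1],[0,0,-0.1],[0,0,-0.1],[0,0,-0.1],[0,0,0],[0,0,0]],"fingers":[38,38,38,38,38,38,38,38,38,38,38,38]}';python3 plan.py .632 .062 .037 16.95 1
python3 - <<'E'
from h import *
s=r.state();np.savez('w2.npz',R=s['ee_rot'],p=s['position'])
a=r.snapshot('wrist')[:,:,::-1]; cv2.imwrite('pics/w2.png',a)
E
```

```text
time: 5.4
position: [0.6241, 0.0578, 0.0372]
ee_rot: [[-0.293, 0.956, 0.0], [0.956, 0.293, 0.0], [0.0, 0.0, -1.0]]
ft_force: [0.4, 0.0, -3.1]
width: 0.04
grasp_force: 4.0
yaw 17.05525867965307 -> 16.95 row travel [0.028 0.146 0.004] turn z units 0.021 tilt [ 1.e-04  1.e-04 -1.e+00]
```

View pics/w2.png

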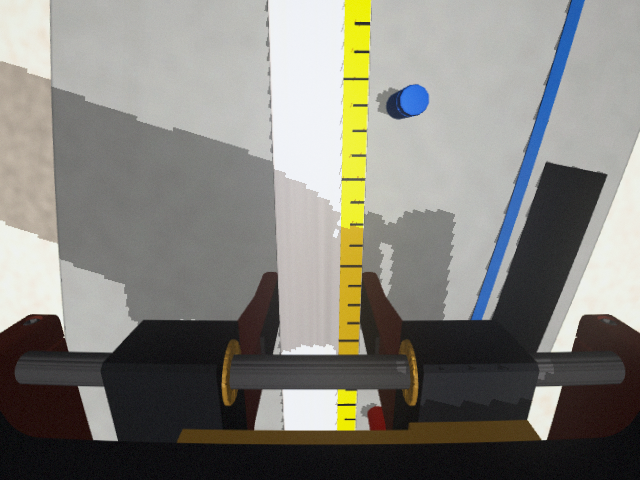

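Ruler gripped and close to the pins. Blue top is at about (413,100), the ruler edge runs from (371,0) through (368,100) to (357,400), and the red pin is partly visible at (377,418).

Run:
```python
from h import *
w=np.load('w2.npz');T=(w['R'],w['p'])
p=at('wrist',[(377,417),(413,100)],.040,T);e=at('wrist',[(371,2),(356,425)],.034,T)
print(p.round(4),e.round(4)); 
yv=(e[0]-e[1])/np.linalg.norm(e[0]-e[1]);xv=np.array([yv[1],-yv[0],0])
print('gaps r,b',(p-e[0])@xv-.006,'ang',np.degrees(np.arctan2(-yv[0],yv[1])),'edge vs tcp',(e[0]-T[1])@xv)
```

```text
[[0.6716 0.0052 0.04  ]
 [0.6319 0.1564 0.04  ]] [[ 0.6049  0.1861  0.034 ]
 [ 0.6653 -0.0089  0.034 ]]
gaps r,b [0.00416071 0.01095342] ang 17.21260731470439 edge vs tcp 0.019626286424209254
```

```bash
python3 -m handwheel '{"travel":[[0,0.03,0],[0,0.03,0],[0,0.03,0],[0,0,0]],"delta_rot":[[0,0,0],[0,0,0],[0,0,0],[0,0,0]],"fingers":[38,38,38,38]}' 3
for i in 1; do python3 -m handwheel '{"travel":[[0,0.016,0],[0,0,0]],"delta_rot":[[0,0,0],[0,0,0]],"fingers":[38,38]}'; done; python3 -m handwheel '{"travel":[[0,0.016,0],[0,0,0]],"delta_rot":[[0,0,0],[0,0,0]],"fingers":[38,38]}'
```

```text
time: 5.95
position: [0.6295, 0.0595, 0.0374]
ee_rot: [[-0.293, 0.956, 0.0], [0.956, 0.293, 0.0], [-0.0, 0.0, -1.0]]
ft_force: [0.1, -0.2, -3.3]
width: 0.0398
grasp_force: 3.0
time: 6.2
position: [0.6303, 0.0596, 0.0374]
ee_rot: [[-0.293, 0.956, 0.0], [0.956, 0.293, 0.0], [-0.0, 0.0, -1.0]]
ft_force: [-0.3, 0.3, -3.7]
width: 0.0399
grasp_force: 3.0
time: 6.45
position: [0.6312, 0.06, 0.0374]
ee_rot: [[-0.293, 0.956, 0.0], [0.956, 0.293, 0.0], [-0.0, 0.0, -1.0]]
ft_force: [0.4, 0.4, -2.5]
width: 0.0399
grasp_force: 3.0
```

```bash
python3 -m handwheel '{"travel":[[0,0.012,0],[0,0,0]],"delta_rot":[[0,0,0],[0,0,0]],"fingers":[38,38]}'|egrep 'pos|for|wid';python3 -m handwheel '{"travel":[[0,0.012,0],[0,0,0]],"delta_rot":[[0,0,0],[0,0,0]],"fingers":[38,38]}'|egrep 'pos|for|wid'; python3 -c "
from plant import r;import numpy as np
s=r.state();print(np.round(s['wrist_torque'],2),np.round(s['joint_torque'],2))"
```

```text
position: [0.6319, 0.0601, 0.0374]
ft_force: [0.2, -0.3, -2.5]
width: 0.0402
grasp_force: 3.0
position: [0.6326, 0.0603, 0.0374]
ft_force: [-1.0, 0.7, -1.7]
width: 0.0399
grasp_force: 3.0
[-0.12  0.09 -0.01] [-5.000e-02 -6.012e+01  8.120e+00 -1.937e+01 -7.000e-02 -4.000e-02
 -1.000e-02]
```

```bash
python3 -m handwheel '{"travel":[[0,0.012,0],[0,0,0]],"delta_rot":[[0,0,0],[0,0,0]],"fingers":[38,38]}'|egrep 'pos|ft|wid|ee';python3 -m handwheel '{"travel":[[0,0.008,0],[0,0,0]],"delta_rot":[[0,0,0],[0,0,0]],"fingers":[38,38]}'|egrep 'pos|ft|wid'; python3 -c "
from plant import r;import numpy as np,cv2
a=r.snapshot('wrist')[:,:,::-1]; s=r.state();print(np.round(s['wrist_torque'],2))
cv2.imwrite('pics/w3.png',np.hstack([cv2.resize(a[50:180,310:440],None,fx=3,fy=3),cv2.resize(a[350:450,310:430],None,fx=3,fy=3,interpolation=2)[:390] if 0 else cv2.copyMakeBorder(cv2.resize(a[340:460,310:430],None,fx=3,fy=3),0,30,0,0,0)]))"
```

```text
position: [0.6333, 0.0606, 0.0374]
ee_rot: [[-0.293, 0.956, 0.0], [0.956, 0.293, 0.0], [-0.0, 0.0, -1.0]]
ft_force: [-0.6, -0.5, -1.7]
width: 0.0399
position: [0.6336, 0.0607, 0.0374]
ft_force: [-0.7, -1.0, -0.7]
width: 0.0395
[-0.18  0.32 -0.09]
```

View pics/w3.png

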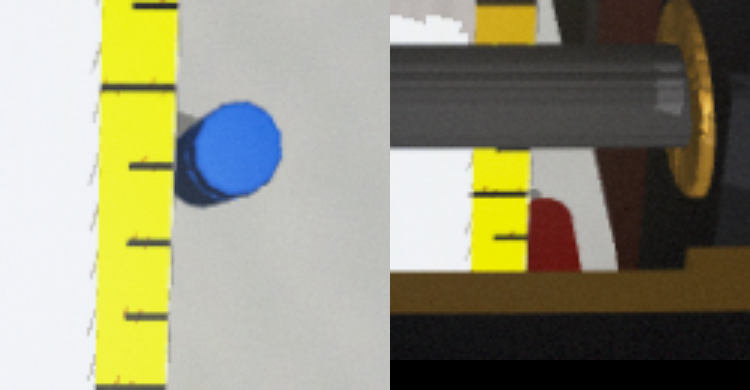

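The left crop shows the blue pin's body meeting the yellow edge: top centre at about (389,99.7) full frame, edge at x≈368 in that row. On the right, the red pin's body appears to touch the edge too.

```bash
cat > g.py <<'E'
from h import *
s=r.state();T=(np.array(s['ee_rot']),np.array(s['position']))
p=at('wrist',[(389,99.7)],.040,T);e=at('wrist',[(369,51.),(365.7,175)],.034,T)
yv=(e[0]-e[1])/np.linalg.norm(e[0]-e[1]);xv=np.array([yv[1],-yv[0],0])
print('gap b',(p-e[0])@xv-.006,'ang',np.degrees(np.arctan2(-yv[0],yv[1])),(e[0]-T[1])@xv)
E
python3 g.py
python3 -m handwheel '{"travel":[[0,0.01,0],[0,0,0]],"delta_rot":[[0,0,0],[0,0,0]],"fingers":[38,38]}'|egrep 'pos|ft|wid'; python3 -c "
from plant import r;import numpy as np
for i in range(2):
  r.snapshot('wrist');s=r.state();print(np.round(s['wrist_torque'],2),np.round(s['ft_force'],2))"
```

```text
gap b [0.0015811] ang 17.522467865762234 0.020022028945080317
position: [0.6338, 0.0608, 0.0374]
ft_force: [-4.0, -0.5, 2.3]
width: 0.04
[-0.19  0.87 -0.09] [-2.76 -0.38  2.02]
[-0.14  0.9  -0.1 ] [-3.68  0.27  2.04]
```

```bash
python3 -m handwheel '{"travel":[[0,0.008,0],[0,0,0],[0,0,0]],"delta_rot":[[0,0,0],[0,0,0],[0,0,0]],"fingers":[38,38,38]}'|egrep 'pos|ft|wid|ee'; python3 -c "
from plant import r;import numpy as np
for i in range(2):
  r.snapshot('wrist');s=r.state();print(np.round(s['wrist_torque'],2),np.round(s['ft_force'],2))"
```

```text
position: [0.6342, 0.0609, 0.0372]
ee_rot: [[-0.293, 0.956, -0.001], [0.956, 0.293, 0.0], [0.0, -0.001, -1.0]]
ft_force: [-5.0, 0.3, 3.5]
width: 0.04
[-0.19  1.24 -0.1 ] [-4.1  -0.44  3.2 ]
[-0.13  1.17 -0.05] [-5.9  -0.82  2.89]
```

```bash
python3 -m handwheel '{"travel":[[0,0.008,0],[0,0,0],[0,0,0]],"delta_rot":[[0,0,0],[0,0,0],[0,0,0]],"fingers":[38,38,38]}'|egrep 'pos|ft|wid'; python3 -c "
from plant import r;import numpy as np,cv2
F=[]
for i in range(4):
  r.snapshot('wrist');s=r.state();F.append(np.r_[s['wrist_torque'],s['ft_force']])
print(np.mean(F,0).round(2))
a=r.snapshot('wrist')[:,:,::-1];t=r.snapshot('top')[:,:,::-1]
cv2.imwrite('pics/w4.png',np.hstack([cv2.resize(a[60:160,330:420],None,fx=4,fy=4,interpolation=2),cv2.resize(a[360:460,330:420],None,fx=4,fy=4,interpolation=2)]))
cv2.imwrite('pics/t4.png',t)"
```

```text
position: [0.6343, 0.0609, 0.0371]
ft_force: [-6.6, -1.5, 3.0]
width: 0.0402
[-0.29  1.37 -0.05 -6.28 -1.23  2.98]
```

View pics/w4.png

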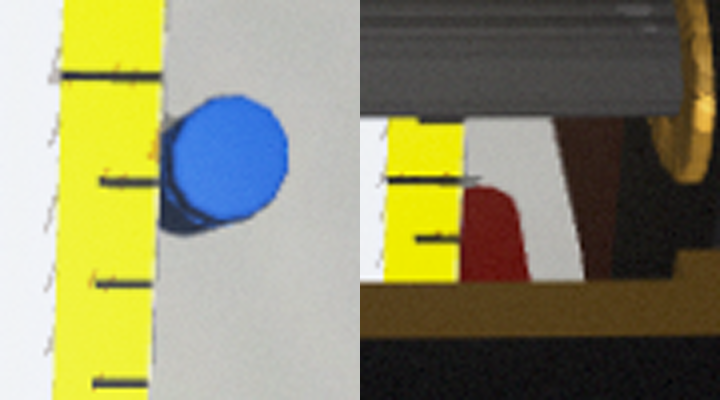

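Both pins now meet the edge and the push has stalled at about 6.5 N. I'll release, rise, and check from above.

```bash
python3 -m handwheel '{"travel":[[0,0,0],[0,0,0],[0,0,0],[0,0,-0.1],[0,0,-0.5],[0,0,-0.9],[0,0,-0.9],[0,0,-0.9],[0,0,0],[0,0,0]],"delta_rot":[[0,0,0],[0,0,0],[0,0,0],[0,0,0],[0,0,0],[0,0,0],[0,0,0],[0,0,0],[0,0,0],[0,0,0]],"fingers":[48,60,60,60,60,60,60,60,60,60]}'
python3 - <<'E'
from h import *
s=r.state();np.savez('w5.npz',R=s['ee_rot'],p=s['position'])
a=r.snapshot('wrist')[:,:,::-1]; cv2.imwrite('pics/w5f.png',a)
cv2.imwrite('pics/w5.png',cv2.resize(a[0:370,220:520],None,fx=1.6,fy=1.6,interpolation=2))
E
```

```text
time: 10.25
position: [0.6348, 0.0613, 0.2352]
ee_rot: [[-0.294, 0.956, -0.0], [0.956, 0.294, 0.0], [0.0, -0.0, -1.0]]
ft_force: [-1.1, -0.3, -0.2]
width: 0.06
grasp_force: 0.0
```

View pics/w5.png

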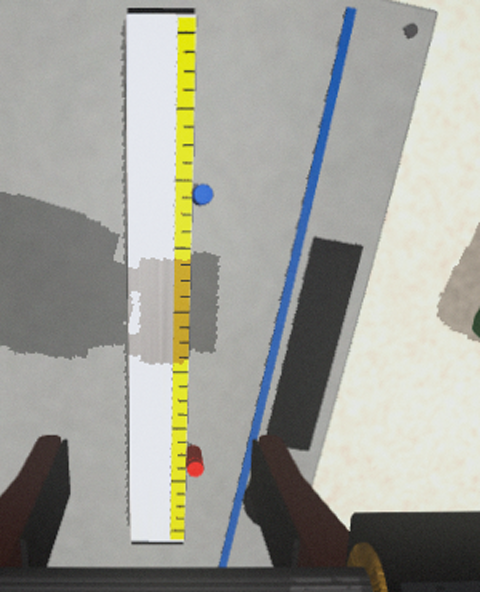

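Both pins sit against the yellow edge: blue top at (203,194) and red top at (195,467) in the crop, edge from (196.5,15) to (184.5,540).

```bash
python3 - <<'E'
from h import *
w=np.load('w5.npz');T=(w['R'],w['p'])
f=lambda L:np.array(L)/1.6+np.array([220,0])-.2
p=at('wrist',f([(195,467),(203,194)]),.040,T);e=at('wrist',f([(196.5,15),(184.5,540)]),.034,T)
yv=(e[0]-e[1])/np.linalg.norm(e[0]-e[1]);xv=np.array([yv[1],-yv[0],0])
print('gaps r,b',(p-e[0])@xv-.006,'ang',np.degrees(np.arctan2(-yv[0],yv[1])),p.round(4),'mid on centreline',(p.mean(0)-.026*xv).round(4))
print('y pins in ruler',(p-e.mean(0))@yv)
E
python3 plan.py .454 .388 .22 77 10
```

```text
gaps r,b [-0.00034464 -0.00017503] ang 16.65595838471216 [[ 0.6833 -0.015   0.04  ]
 [ 0.6321  0.1566  0.04  ]] mid on centreline [0.6328 0.0633 0.04  ]
y pins in ruler [-0.10721981  0.07180195]
yaw 17.07102519382591 -> 77.0 row travel [0.628 0.17  0.024] turn z units -1.199 tilt [-1.8e-03 -2.0e-04 -1.0e+00]
```

```bash
python3 plan.py .454 .388 .235 52 10
```

```text
yaw 17.07102519382591 -> 52.0 row travel [ 0.63   0.043 -0.001] turn z units -0.699 tilt [-1.8e-03 -2.0e-04 -1.0e+00]
```

```bash
python3 -m handwheel '{"travel":[[0.63,0.043,0],[0.63,0.043,0],[0.63,0.043,0],[0.63,0.043,0],[0.63,0.043,0],[0.63,0.043,0],[0.63,0.043,0],[0.63,0.043,0],[0.63,0.043,0],[0.63,0.043,0],[0,0,0],[0,0,0]],"delta_rot":[[0,0,-0.7],[0,0,-0.7],[0,0,-0.7],[0,0,-0.7],[0,0,-0.7],[0,0,-0.7],[0,0,-0.7],[0,0,-0.7],[0,0,-0.7],[0,0,-0.7],[0,0,0],[0,0,0]],"fingers":[60,60,60,60,60,60,60,60,60,60,60,60]}'
python3 - <<'E'
from h import *
s=r.state();np.savez('w6.npz',R=s['ee_rot'],p=s['position'])
a=r.snapshot('wrist')[:,:,::-1]; cv2.imwrite('pics/w6.png',a)
E
```

```text
time: 11.8
position: [0.455, 0.3866, 0.2342]
ee_rot: [[-0.788, 0.616, -0.001], [0.616, 0.788, -0.002], [-0.001, -0.002, -1.0]]
ft_force: [-0.5, 0.5, -0.0]
width: 0.0599
grasp_force: 0.0
```

View pics/w6.png

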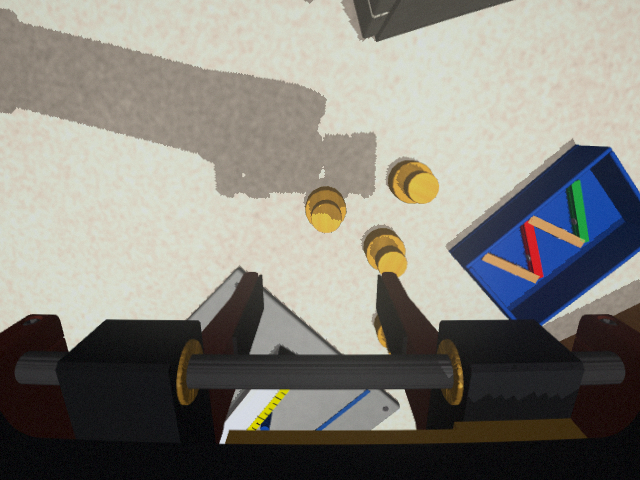

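The nearest weight's knob top is at about (326,219). Its neighbours are at (424,187) and (392,264).

Run:
```python
from h import *
w=np.load('w6.npz');T=(w['R'],w['p'])
p=at('wrist',[(326,218.5),(424,187),(392,264)],.064,T);print(p.round(4),np.linalg.norm(p[:,:2],axis=1),((p-T[1])@T[0]/.06).round(3))
```

```text
[[0.4563 0.392  0.064 ]
 [0.4887 0.4829 0.064 ]
 [0.5338 0.4154 0.064 ]] [0.60154949 0.68699907 0.67641061] [[ 0.039  0.09   2.836]
 [ 0.547  1.616  2.833]
 [-0.738  1.193  2.834]]
```

```bash
python3 -m handwheel '{"travel":[[0.04,0.085,0.7],[0,0,0.75],[0,0,0.75],[0,0,0.5],[0,0,0.28],[0,0,0],[0,0,0],[0,0,0],[0,0,0],[0,0,0],[0,0,0],[0,0,0]],"delta_rot":[[0,0,0],[0,0,0],[0,0,0],[0,0,0],[0,0,0],[0,0,0],[0,0,0],[0,0,0],[0,0,0],[0,0,0],[0,0,0],[0,0,0]],"fingers":[60,60,60,60,60,60,40,25,25,25,25,25]}' 25
```

```text
time: 13.35
position: [0.4563, 0.3935, 0.0572]
ee_rot: [[-0.789, 0.615, 0.0], [0.615, 0.789, 0.001], [0.0, 0.001, -1.0]]
ft_force: [-1.9, 0.1, 6.7]
width: 0.0292
grasp_force: 25.0
```

```bash
python3 -m handwheel '{"travel":[[0,0,-0.2],[0,0,-0.5],[0,0,-0.6],[0,0,-0.5],[0,0,0],[0,0,0]],"delta_rot":[[0,0,0],[0,0,0],[0,0,0],[0,0,0],[0,0,0],[0,0,0]],"fingers":[25,25,25,25,25,25]}';python3 plan.py .6335 .0625 .165 17 14
```

```text
time: 14.1
position: [0.4552, 0.3926, 0.1632]
ee_rot: [[-0.789, 0.615, -0.002], [0.615, 0.789, -0.002], [0.0, -0.002, -1.0]]
ft_force: [0.4, -0.5, -4.5]
width: 0.0296
grasp_force: 25.0
yaw 52.067278374036306 -> 17.0 row travel [-0.45  -0.059 -0.002] turn z units 0.501 tilt [-0.0016 -0.0015 -1.    ]
```

```bash
python3 -m handwheel '{"travel":[[-0.45,-0.059,0],[-0.45,-0.059,0],[-0.45,-0.059,0],[-0.45,-0.059,0],[-0.45,-0.059,0],[-0.45,-0.059,0],[-0.45,-0.059,0],[-0.45,-0.059,0],[-0.45,-0.059,0],[-0.45,-0.059,0],[-0.45,-0.059,0],[-0.45,-0.059,0],[-0.45,-0.059,0],[-0.45,-0.059,0],[0,0,0],[0,0,0]],"delta_rot":[[0,0,0.5],[0,0,0.5],[0,0,0.5],[0,0,0.5],[0,0,0.5],[0,0,0.5],[0,0,0.5],[0,0,0.5],[0,0,0.5],[0,0,0.5],[0,0,0.5],[0,0,0.5],[0,0,0.5],[0,0,0.5],[0,0,0],[0,0,0]],"fingers":[25,25,25,25,25,25,25,25,25,25,25,25,25,25,25,25]}'
python3 plan.py .6335 .0625 .1 17 1
python3 - <<'E'
from h import *
a=r.snapshot('wrist')[:,:,::-1]; cv2.imwrite('pics/w7.png',a)
E
```

```text
time: 16.1
position: [0.6341, 0.0632, 0.1644]
ee_rot: [[-0.293, 0.956, -0.0], [0.956, 0.293, 0.001], [0.001, -0.0, -1.0]]
ft_force: [0.9, 0.6, -3.9]
width: 0.0292
grasp_force: 25.0
yaw 17.057915609424455 -> 17.0 row travel [-0.009 -0.014  1.074] turn z units 0.012 tilt [-4.e-04  7.e-04 -1.e+00]
```

View pics/w7.png

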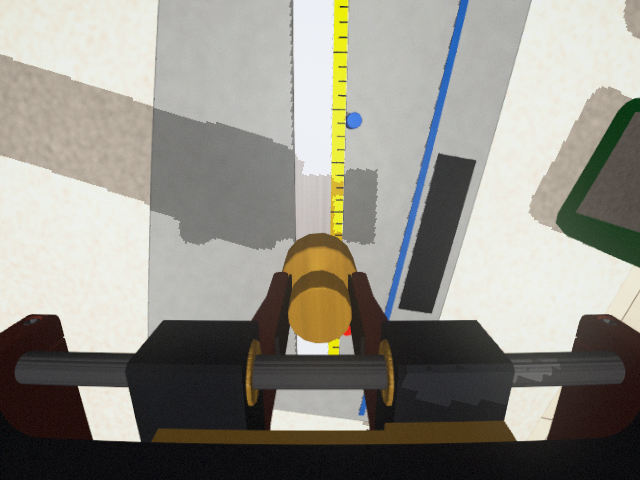

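The weight hangs centred over the ruler and the ruler still meets the pins (blue at (354,120)). I'll lower it gently.

```bash
python3 -m handwheel '{"travel":[[0,0,0.3],[0,0,0.4],[0,0,0.3],[0,0,0.15],[0,0,0],[0,0,0]],"delta_rot":[[0,0,0],[0,0,0],[0,0,0],[0,0,0],[0,0,0],[0,0,0]],"fingers":[25,25,25,25,25,25]}'|egrep 'pos|ft'
python3 -m handwheel '{"travel":[[0,0,0.015],[0,0,0.015],[0,0,0]],"delta_rot":[[0,0,0],[0,0,0],[0,0,0]],"fingers":[25,25,25]}'|egrep 'pos|ft'
python3 -m handwheel '{"travel":[[0,0,0.015],[0,0,0],[0,0,0]],"delta_rot":[[0,0,0],[0,0,0],[0,0,0]],"fingers":[25,25,25]}'|egrep 'pos|ft'
```

```text
position: [0.6349, 0.0629, 0.0962]
ft_force: [0.7, 0.6, -3.2]
position: [0.6343, 0.0629, 0.0939]
ft_force: [0.5, -0.2, -4.2]
position: [0.6342, 0.0629, 0.0928]
ft_force: [0.4, -0.5, -4.9]
```

```bash
python3 -m handwheel '{"travel":[[0,0,0.015],[0,0,0],[0,0,0]],"delta_rot":[[0,0,0],[0,0,0],[0,0,0]],"fingers":[25,25,25]}'|egrep 'pos|ft'
python3 -m handwheel '{"travel":[[0,0,0.012],[0,0,0],[0,0,0]],"delta_rot":[[0,0,0],[0,0,0],[0,0,0]],"fingers":[25,25,25]}'|egrep 'pos|ft'
python3 -m handwheel '{"travel":[[0,0,0.01],[0,0,0],[0,0,0]],"delta_rot":[[0,0,0],[0,0,0],[0,0,0]],"fingers":[25,25,25]}'|egrep 'pos|ft'
```

```text
position: [0.6342, 0.0629, 0.0919]
ft_force: [0.2, -0.1, -3.6]
position: [0.6343, 0.0628, 0.0913]
ft_force: [-0.4, 0.2, -1.5]
position: [0.6344, 0.0628, 0.0913]
ft_force: [-2.9, -0.0, 5.9]
```

```bash
python3 -m handwheel '{"travel":[[0,0,-0.006],[0,0,0],[0,0,0],[0,0,0],[0,0,0],[0,0,-0.2],[0,0,-0.5],[0,0,-0.8],[0,0,-0.8],[0,0,0],[0,0,0]],"delta_rot":[[0,0,0],[0,0,0],[0,0,0],[0,0,0],[0,0,0],[0,0,0],[0,0,0],[0,0,0],[0,0,0],[0,0,0],[0,0,0]],"fingers":[25,25,34,50,60,60,60,60,60,60,60]}'
python3 - <<'E'
from h import *
s=r.state();np.savez('w8.npz',R=s['ee_rot'],p=s['position'])
a=r.snapshot('wrist')[:,:,::-1]; cv2.imwrite('pics/w8.png',cv2.resize(a[0:370,220:520],None,fx=1.6,fy=1.6,interpolation=2))
E
```

```text
time: 20.15
position: [0.6339, 0.0629, 0.229]
ee_rot: [[-0.293, 0.956, -0.0], [0.956, 0.293, 0.0], [0.0, 0.0, -1.0]]
ft_force: [-0.3, 0.5, -0.5]
width: 0.0602
grasp_force: 0.0
```

View pics/w8.png

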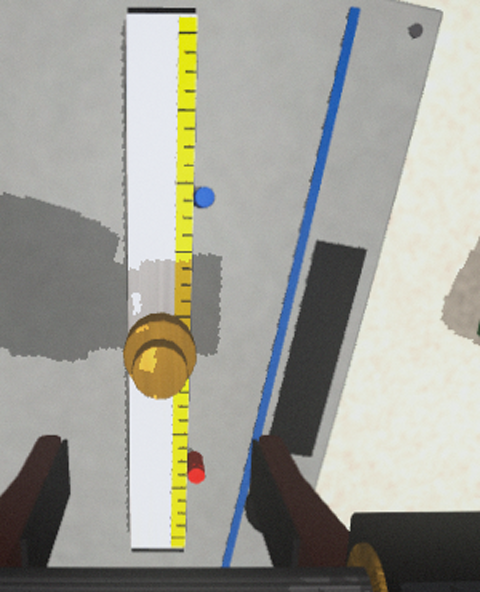

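The weight stands on the ruler between the pins, and the edge still meets blue (204,197) and red (196,474). I'll check the gaps and hand in.

Run:
```python
from h import *
w=np.load('w8.npz');T=(w['R'],w['p'])
f=lambda L:np.array(L)/1.6+np.array([220,0])-.2
p=at('wrist',f([(196,474),(204,197)]),.040,T);e=at('wrist',f([(197.5,15),(184.5,548)]),.034,T);k=at('wrist',f([(159.5,369)]),.098,T)
yv=(e[0]-e[1])/np.linalg.norm(e[0]-e[1]);xv=np.array([yv[1],-yv[0],0])
g=(p-e[0])@xv-.006
print(g,'weight x',(k-e[0])@xv+.02)
if (abs(g)<.0015).all(): print(r.hand_in())
```

```text
[ 1.46989741e-04 -9.08014773e-05] weight x [0.00051969]
the job is handed in; nothing more can be done
None
```

The job is handed in: in the last wrist image the straightedge's yellow edge is within about 0.2 mm of both pins, and the brass weight stands on it between them, about 0.5 mm off its centre line; the judge's verdict was not returned.

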